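# Set the disc cutter's clamp nut

### The arm

A 7-joint arm with a two-finger parallel gripper is mounted at the origin on the work surface. World frame = base frame: x ahead of the robot, y to its left, z up, the work surface at z = 0. Lengths are in m, angles in rad, forces in N, time in s.
With the tool pointing down it reaches from about 0.425 to 0.95 m from the base axis. Payload 4.7 kg.
Tool frame: the origin (TCP) lies between the finger pads; the fingertips stand 11 mm ahead of it and the grasp point (between the pads) lies 8 mm behind it; z points along the fingers, y is the line along which they close (so a half turn about z gives the same grasp; the last joint's range is limited). The gripper opens to 85 mm and grips with 20 to 120 N. Pads are 22 mm wide; open, the fingers measure 114 mm over their backs; the gripper's body (76 mm by 85 mm) begins 54 mm behind the grasp point. The pads swing forward as they close: fully open they stand 13 mm farther back than shut.
Start: joints at [1.172, 0.469, -0.049, 1.532, 0.024, 1.141, -0.082], TCP at [0.244, -0.629, 0.242] pointing down, gripper open.
Joint ranges: [-2.59, 2.59], [-0.33, 1.99], [-1.39, 1.29], [0.1, 2.45], [-1.04, 4.18], [0.21, 1.99], [-2.66, 2.66]. Speed limits (rad/s): [2.57, 2.57, 3.14, 3.14, 3.14, 3.14, 3.14].

### API

Orientations are given as a unit quaternion [w, x, y, z].
In Python, from workcell import get_state, snapshot, camera_model, robot, spotter gives the robot as it stands.
- The arm moves only by the shell command python3 -m pendant 'ROWS' [FORCE]. ROWS is JSON, a list of rows, each an object of numbers: "rx", "ry", "rz": the turn, a rotation vector about the tool's x, y, z scaled (see below); "tx", "ty", "tz": the shift along the tool's x, y, z scaled (see below); "hand": the closure, from 0 (fully open) to 1 (shut). A call has 1 to 10 rows; each row shifts and turns the commanded pose from where the row before left it, along the tool's axes as they then stand; what a row does not reach is not made up. The controller multiplies each number of a shift by 0.04 m and each number of a turn by 8 degrees. A row lasts 1/8 s, in which the tool goes at most 62.5 mm and 10.7 degrees, less where a joint would pass 70% of its speed; a pose out of reach is approached as far as the arm can. A call with a number of a shift or a turn outside -1 to 1 is refused whole. A call with a gripper value outside its range is refused whole. The fingers move at their own pace and stop on an object; FORCE is the grip in N (left out, the last holds). Time passes only in rows, so rows that do not move let the fingers close. It gives the time, the measured TCP pose, the force, the opening and the grip force at its end, in the units of the state.
- get_state(): the state, without advancing time (a new reading comes with each control period).
- snapshot(name): name is "scene" or "top" or "wrist"; returns the picture (384x512x3 uint8, blue, green, red); there is no depth.
- camera_model(name): a dict with "fov_y" (degrees; the focal length in pixels is half the picture's height over the tangent of half this angle, whatever the lens; pixels are square), "cx", "cy" (the principal point, pixels), "rvec" (rotation vector, rad) and "tvec" (3), from world to camera coordinates, as OpenCV has them. Camera axes: x right, y down, z forward; pixel columns grow to the right and rows downward; lengths in m; the calibration is good to about 2 mm. A picture is of the moment at which its call begins: read the wrist's pose just before it. camera_model takes no time and is no camera call; for the wrist camera it gives the pose at the moment of the call.
- robot.hand_in(): hands the job in; it is judged then, once.
Trained networks look in the newest picture that a camera, given by its name, has taken for a name from the list of things; names that differ only in an ending like _2 or _b are one class to them, and where a whole thing is asked for, a point or a joint stands for the part that bears it (a point fixed in the world has none). Each returns a list of dicts, best first, with "conf" (0 to 1); they miss things now and then, are a little off and sometimes report something else, mostly with a low value. They report only what shows in the picture. A call takes as long as a camera call. They do not tell look-alikes from the thing itself.
- spotter.silhouettes(camera, query): "region" (384x512 bool, what is visible of it) and "box" ([centre column, centre row, width, height] in pixels, round what is visible of it).
The state is a dict: "time": time; "joints": joint angles; "qd": joint speeds; "effort": joint torques, N m; "tcp_pos": TCP position; "orientation": TCP orientation; "contact_force": force on the tool from outside, world axes, zero at the start; "torque": the same for the moment, N m; "width": finger opening in m; "grip_force": force on a finger pad.
Only numpy, scipy, OpenCV 4.12 (cv2) and the standard library are available. Lean on these libraries where they do the work, as an engineer would, in place of code of your own. Each camera call takes 0.05 s, during which the arm holds its last target. There are 200 camera calls.

### The job

The knurled clamp nut of the jeweller's disc cutter is only started on its stud. Screw it down, clockwise from above, until it bottoms out and the two plates are fully shut, then back it off a quarter turn, which opens the gap for thin sheet, and finish still gripping the nut's knurled head there, keeping it steady: do not let go at the end. Leave everything else on the bench where it stands.

Things in the scene. Friction and masses are not known exactly. Their poses are not given: they have to be found in the camera images.
- cutter: the jeweller's disc cutter, bolted to the bench: a dark base 130 x 156 x 12, on it a round steel lower die (diameter 110, 30 thick), then the guide plate; an upright M14 stud in the middle ends 106 above the bench. Origin: centre of the base's underside, on the stud's axis; z up. It does not move
- guide_plate: the cutter's upper plate: round, steel, diameter 110, 20 thick, with a circle of punch holes and flush pins. Springs keep it up against the nut, so it rises and sinks with it. Origin: centre of its underside, 42 above the bench when shut on the lower die
- nut_mid (a point): centre of the clamp nut's knurled steel head, on the stud's axis; z up. Head: round, diameter 38, height 20, a small white dot on its top rim; under it a smooth hub, diameter 24, height 16, rests on the guide plate. This point is 88 above the bench with the nut bottomed and rises 2 per turn. Nothing else stands within 60 sideways at its height but the stud above it
- clamp_nut (a joint): the turn of the nut, rad: 0 = bottomed out, plates shut (a hard stop); grows as it is unscrewed, anticlockwise from above. Starts between 3.6 and 6.2 (0.57 to 1 turn up); the thread ends at 7.6. It drags with some 0.06 N m and stays where it is left; a grip of about 20 N across the head turns it without slipping until the stop
- punch_rack: a wooden rack 126 x 44 x 34 with small punches in it, 56 high over all, fixed beside the cutter; origin under its centre; x along its length
- punch_large: a bystander: a plain steel punch standing upright beside the cutter, diameter 25, height 55; origin at the centre of its foot
- punch_medium: a bystander: a plain steel punch standing upright beside the cutter, diameter 20, height 55; origin at the centre of its foot
- mallet: a bystander: a brass mallet lying beyond the cutter, about 230 long, 28 high, wooden handle; origin on the bench under its middle, x along the handle to the head
- flux_dish: a bystander: a green-grey ceramic dish, rim diameter 110, height 32; origin under its centre
- pliers: a bystander: small pliers lying flat, 190 long, 15 high, x towards the jaws; origin under the middle
- dropper_bottle: a bystander: an amber glass bottle, diameter 38, height 78, standing; origin under its centre
- note_pad: a bystander: a yellow note pad 75 x 75 x 14; origin under its centre
- tweezers: a bystander: steel tweezers lying flat, 155 long, 6 high; origin under the middle
Things that resemble listed ones, but are neither listed nor needed, are in the scene too. What is shaped like the cutter but red or turquoise is not meant.

How it is judged:
By the outcome, as a careful person would: the job done as asked, in the order asked, and still so for the second after the job is handed in, while the arm keeps its last pose, push and grip.
It also fails if it takes over 72 s, if anything falls off the work surface, if the arm or the gripper's body presses on something with over 40 N, if the wrist force passes 120 N, or if a joint passes its speed limit or range.

## Working session

There is one attempt and no reset: what is moved stays moved. The work goes in short steps, Python scripts to look and compute and a shell command to move; the robot and the scene stay as the last step left them, time stands still between calls to the robot, and variables do not carry over. Pictures are saved under pics/ and viewed, at most 10 in all, crops included, and the job is handed in when it is done.

```bash
ls; mkdir -p pics
cat > h.py <<'E'
import numpy as np, cv2
from workcell import get_state, snapshot, camera_model, robot, spotter
def K(m):
    f=192/np.tan(np.radians(m['fov_y'])/2); return np.array([[f,0,m['cx']],[0,f,m['cy']],[0,0,1.]])
def ray(m,u,v):
    R=cv2.Rodrigues(np.array(m['rvec'],float))[0]; t=np.array(m['tvec'],float).ravel()
    d=R.T@np.linalg.inv(K(m))@np.array([u,v,1.]); return -R.T@t, d/np.linalg.norm(d)
def atz(m,u,v,z):
    o,d=ray(m,u,v); return o+d*(z-o[2])/d[2]
def tri(rs):
    A=np.zeros((3,3));b=np.zeros(3)
    for o,d in rs:
        P=np.eye(3)-np.outer(d,d);A+=P;b+=P@o
    x=np.linalg.solve(A,b); return x,[np.linalg.norm((np.eye(3)-np.outer(d,d))@(x-o)) for o,d in rs]
def proj(m,p):
    return cv2.projectPoints(np.array([p],float),np.array(m['rvec'],float),np.array(m['tvec'],float),K(m),None)[0].ravel()
E
python3 - <<'E'
from h import *
print(get_state())
a=[]
for c in ['scene','top']:
    im=snapshot(c); cv2.imwrite(f'pics/{c}0.png',im)
    m=camera_model(c); print(c,m)
    for q in ['nut_mid','cutter']:
        for r in spotter.silhouettes(c,q): print(q,r['conf'],np.round(r['box'],1),atz(m,r['box'][0],r['box'][1],.09).round(3))
E
```

```text
pics
{'time': 0.0, 'joints': array([ 1.17212117,  0.46946211, -0.04861133,  1.53367892,  0.02410678,
        1.14098826, -0.08229126]), 'qd': array([-0.00054529,  0.00035647,  0.00206925,  0.00059872,  0.000844  ,
       -0.00023101,  0.00020699]), 'effort': array([ 5.18410998e-04, -5.10297632e+01, -4.60671913e-02, -2.37710148e+01,
        1.07919500e-02,  7.58175622e-03, -1.37437820e-05]), 'tcp_pos': array([ 0.24376758, -0.62885254,  0.24125386]), 'orientation': array([-9.51712350e-04,  9.82951171e-01,  1.83864202e-01, -2.13346909e-04]), 'contact_force': array([0.78929343, 0.80847587, 0.70131933]), 'torque': array([-0.02160026, -0.03307188, -0.02668902]), 'grip_force': 0.0, 'width': 0.08533244794051043}
scene {'fov_y': 52.04782429198185, 'cx': 257.272401167411, 'cy': 191.63734024693034, 'rvec': array([ 1.84403454,  1.66875308, -0.68358155]), 'tvec': array([-0.04024132, -0.25490158,  1.38036081])}
nut_mid 0.55 [241.2 223.6  16.   20. ] [ 0.547 -0.051  0.09 ]
nut_mid 0.49 [139.2 150.6  15.5  10.4] [ 0.248 -0.322  0.09 ]
nut_mid 0.46 [219.9 163.6  12.3  18.1] [ 0.328 -0.095  0.09 ]
nut
[... 337 characters left out ...]
4.76188573666758, 'cy': 190.13360547249, 'rvec': array([ 2.1442907 , -2.06948307,  0.21449776]), 'tvec': array([-0.02486162,  0.47787594,  1.1872748 ])}
nut_mid 0.62 [279.8 232.5  11.4  19.4] [ 0.33  -0.096  0.09 ]
nut_mid 0.58 [268.7 173.9  11.6  15.2] [ 0.528 -0.054  0.09 ]
nut_mid 0.57 [351.8 262.9  10.9  11.9] [ 0.24  -0.331  0.09 ]
nut_mid 0.41 [191.7 217.6  17.    7.8] [0.369 0.198 0.09 ]
nut_mid 0.32 [355.7 153.9  16.2  51.8] [ 0.61  -0.352  0.09 ]
cutter 0.97 [266.4 178.3  45.9  41.4] [ 0.513 -0.046  0.09 ]
cutter 0.96 [275.6 237.3  55.8  54.2] [ 0.314 -0.082  0.09 ]
cutter 0.82 [344.6 264.6  43.9  40.3] [ 0.234 -0.307  0.09 ]
cutter 0.73 [193.6 222.2  47.9  40.5] [0.354 0.191 0.09 ]
```

View pics/scene0.png

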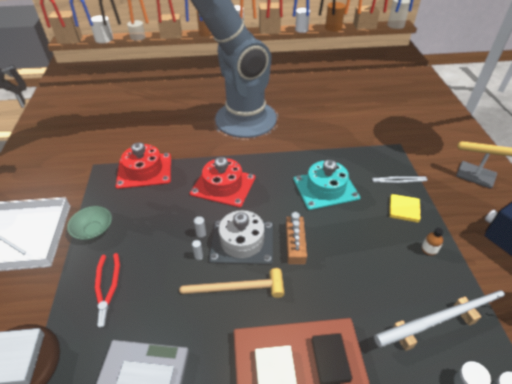

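View pics/top0.png

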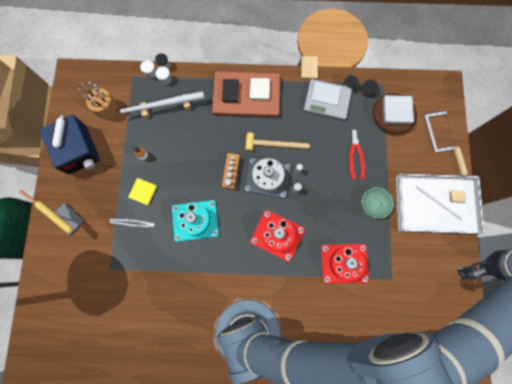

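The steel cutter is the middle one: in the scene view its nut is at (241,224), in the top view at (269,174). The red and turquoise ones are look-alikes. I'll move towards it high up and triangulate.

```bash
python3 - <<'E'
from h import *
a=ray(camera_model('scene'),241.2,223.6);b=ray(camera_model('top'),268.7,173.9)
print(tri([a,b]))
E
python3 -m pendant '[{"tx":0.9,"ty":-0.85},{"tx":1,"ty":-0.9},{"tx":1,"ty":-0.9},{"tx":1,"ty":-0.9},{"tx":1,"ty":-0.9},{"tx":1,"ty":-0.9},{"tx":1,"ty":-0.9},{"tx":1,"ty":-0.9},{"tx":1,"ty":-0.9},{"tx":0.9,"ty":-0.85}]'
python3 -c "
from h import *
print(get_state()['joints'],get_state()['tcp_pos'])"
```

```text
(array([ 0.53284027, -0.05249503,  0.07310841]), [np.float64(0.001827402407657684), np.float64(0.0018274024076576942)])
[ 1.17211271  0.4689444  -0.04859062  1.5328757   0.02406531  1.14097727
 -0.08230451] [ 0.24393375 -0.62921057  0.24194314]invalid input
```

```bash
python3 -m pendant '[{"rx":0,"ry":0,"rz":0,"tx":0.9,"ty":-0.85,"tz":0,"hand":0}]'
python3 -c "
from h import *
print(get_state()['joints'],get_state()['tcp_pos'])"
```

```text
time: 0.42
tcp_pos: [0.2624, -0.5871, 0.2417]
orientation: [0.001, 0.984, 0.181, -0.001]
contact_force: [1.0, 0.4, -0.2]
width: 0.0855
grip_force: 0.0
[ 1.12587061  0.41697805 -0.05781423  1.6148945   0.02855071  1.10984412
 -0.14739839] [ 0.26240207 -0.5870506   0.241676  ]
```

```bash
python3 -m pendant '[{"rx":0,"ry":0,"rz":0,"tx":1,"ty":-0.9,"tz":0,"hand":0},{"rx":0,"ry":0,"rz":0,"tx":1,"ty":-0.9,"tz":0,"hand":0},{"rx":0,"ry":0,"rz":0,"tx":1,"ty":-0.9,"tz":0,"hand":0},{"rx":0,"ry":0,"rz":0,"tx":1,"ty":-0.9,"tz":0,"hand":0},{"rx":0,"ry":0,"rz":0,"tx":1,"ty":-0.9,"tz":0,"hand":0},{"rx":0,"ry":0,"rz":0,"tx":1,"ty":-0.9,"tz":0,"hand":0},{"rx":0,"ry":0,"rz":0,"tx":1,"ty":-0.9,"tz":0,"hand":0},{"rx":0,"ry":0,"rz":0,"tx":1,"ty":-0.9,"tz":0,"hand":0},{"rx":0,"ry":0,"rz":0,"tx":0.6,"ty":-0.6,"tz":0,"hand":0},{"rx":0,"ry":0,"rz":0,"tx":0,"ty":0,"tz":0,"hand":0}]'
cat > look.py <<'E'
from h import *
import sys
s=get_state();print('j',s['joints'].round(3),'p',s['tcp_pos'].round(4),'q',s['orientation'].round(4))
m=camera_model('wrist');im=snapshot('wrist');cv2.imwrite(f'pics/{sys.argv[1]}.png',im)
print(m)
for r in spotter.silhouettes('wrist','nut_mid')[:3]: print(r['conf'],np.round(r['box'],1),atz(m,*r['box'][:2],.09).round(4))
E
python3 look.py w1
```

```text
time: 1.68
tcp_pos: [0.4744, -0.1663, 0.2426]
orientation: [-0.0, 0.982, 0.187, 0.001]
contact_force: [-0.1, -0.5, 0.5]
width: 0.0856
grip_force: 0.0
j [ 0.526  0.206 -0.314  1.92   0.073  1.026 -1.014] p [ 0.4744 -0.1663  0.2426] q [-3.000e-04  9.824e-01  1.869e-01  5.000e-04]
{'fov_y': 59.51324380235008, 'cx': 257.4516045732481, 'cy': 189.9128217752602, 'rvec': array([-2.3971171 ,  1.63128841,  0.23316733]), 'tvec': array([-0.32770643,  0.32911088,  0.48518294])}
0.8 [151.4  52.7  50.7  48. ] [ 0.5374 -0.0507  0.09  ]
```

View pics/w1.png

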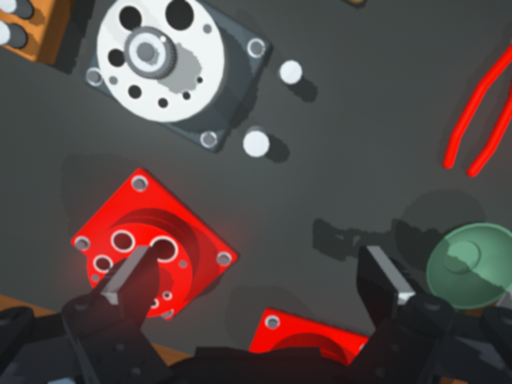

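The picture shows the steel cutter's nut at about (150,52), and the two punches at (290,71) and (256,142). Next I take a second view with the nut centred.

```bash
python3 -m pendant '[{"rx":0,"ry":0,"rz":0,"tx":0.3,"ty":-0.7,"tz":0.4,"hand":0},{"rx":0,"ry":0,"rz":0,"tx":0.3,"ty":-0.7,"tz":0.4,"hand":0},{"rx":0,"ry":0,"rz":0,"tx":0.3,"ty":-0.7,"tz":0.2,"hand":0},{"rx":0,"ry":0,"rz":0,"tx":0,"ty":0,"tz":0,"hand":0},{"rx":0,"ry":0,"rz":0,"tx":0,"ty":0,"tz":0,"hand":0}]'
python3 look.py w2
```

```text
time: 2.4
tcp_pos: [0.4764, -0.08, 0.2025]
orientation: [0.001, 0.983, 0.183, 0.0]
contact_force: [0.3, 0.1, -0.1]
width: 0.0857
grip_force: 0.0
j [ 0.397  0.224 -0.367  2.006  0.101  0.929 -1.225] p [ 0.4764 -0.08    0.2025] q [5.000e-04 9.832e-01 1.826e-01 0.000e+00]
{'fov_y': 59.51324380235008, 'cx': 257.4516045732481, 'cy': 189.9128217752602, 'rvec': array([-2.38874897,  1.64152976,  0.23403907]), 'tvec': array([-0.24478575,  0.37430136,  0.45665459])}
0.88 [250.5  99.2  50.8  56.1] [ 0.5363 -0.051   0.09  ]
0.82 [209.1 335.6  46.   45.8] [ 0.3386 -0.0873  0.09  ]
```

View pics/w2.png

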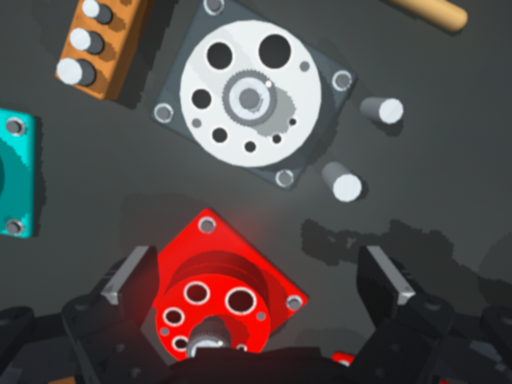

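The second view has the nut head centred at about (250,98), its white dot at (268,84), and the plate around it clear. Now I swing the wrist back for turning range and take a third view from another direction.

```bash
python3 -m pendant '[{"rx":0,"ry":0,"rz":0,"tx":0.53,"ty":0.7,"tz":0,"hand":0},{"rx":0,"ry":0,"rz":-1,"tx":0.53,"ty":0.7,"tz":0,"hand":0},{"rx":0,"ry":0,"rz":-1,"tx":0,"ty":0,"tz":0,"hand":0},{"rx":0,"ry":0,"rz":-1,"tx":0,"ty":0,"tz":0,"hand":0},{"rx":0,"ry":0,"rz":-1,"tx":0,"ty":0,"tz":0,"hand":0},{"rx":0,"ry":0,"rz":-1,"tx":0,"ty":0,"tz":0,"hand":0},{"rx":0,"ry":0,"rz":-1,"tx":0,"ty":0,"tz":0,"hand":0},{"rx":0,"ry":0,"rz":-1,"tx":0,"ty":0,"tz":0,"hand":0},{"rx":0,"ry":0,"rz":-1,"tx":0,"ty":0,"tz":0,"hand":0},{"rx":0,"ry":0,"rz":0,"tx":0,"ty":0,"tz":0,"hand":0}]'
python3 -m pendant '[{"rx":0,"ry":0,"rz":0,"tx":0,"ty":0,"tz":0,"hand":0}]' >/dev/null
python3 look.py w3
python3 - <<'E'
from h import *
from scipy.spatial.transform import Rotation as Ro
m1={'fov_y':59.51324380235008,'cx':257.4516,'cy':189.9128,'rvec':[-2.3971171 ,  1.63128841,  0.23316733],'tvec':[-0.32770643,  0.32911088,  0.48518294]}
m2=dict(m1,rvec=[-2.38874897,  1.64152976,  0.23403907],tvec=[-0.24478575,  0.37430136,  0.45665459])
m3=camera_model('wrist');r=spotter.silhouettes('wrist','nut_mid')
# full nut (head+hub+stud top) centre, all three views
rs=[ray(m1,151.4,52.7),ray(m2,250.5,99.2),ray(m3,*r[0]['box'][:2])]
print(tri(rs),tri(rs[1:]))
s=get_state();q=s['orientation'];print(Ro.from_quat(q,scalar_first=True).as_matrix().round(4))
im=cv2.imread('pics/w3.png');x,y=r[0]['box'][:2].astype(int) if hasattr(r[0]['box'],'astype') else map(int,r[0]['box'][:2])
c=im[max(0,y-60):y+60,max(0,x-70):x+70];print(max(0,x-70),max(0,y-60));cv2.imwrite('pics/c3.png',cv2.resize(c,None,fx=4,fy=4,interpolation=2))
E
```

```text
time: 3.75
tcp_pos: [0.5362, -0.1164, 0.2024]
orientation: [0.0, 0.737, 0.675, -0.0]
contact_force: [-0.3, -0.3, 0.3]
width: 0.0856
grip_force: 0.0
j [ 0.58   0.358 -0.557  1.857  0.224  0.989 -0.16 ] p [ 0.5362 -0.1158  0.2024] q [ 2.000e-04  7.373e-01  6.756e-01 -1.000e-04]
{'fov_y': 59.51324380235008, 'cx': 257.4516045732481, 'cy': 189.9128217752602, 'rvec': array([-2.85501737,  0.12554178,  0.01655498]), 'tvec': array([-0.54397057, -0.08998568,  0.32070908])}
0.82 [  9.2 180.9  18.2  46.1] [ 0.3512 -0.0917  0.09  ]
0.62 [253.2 103.4  50.4  51.6] [ 0.5384 -0.0517  0.09  ]
0.58 [296.7 215.5  24.4  38. ] [ 0.5643 -0.1382  0.09  ]
(array([ 0.53033591, -0.07066217,  0.28214254]), [np.float64(0.03942197011926684), np.float64(0.020577571504144035), np.float64(0.029827329732052738)]) (array([ 0.54112535, -0.04896249,  0.33098745]), [np.float64(0.004933999589453577), np.float64(0.004933999589453549)])
[[ 8.510e-02  9.964e-01  0.000e+00]
 [ 9.964e-01 -8.510e-02 -3.000e-04]
 [-3.000e-04  1.000e-04 -1.000e+00]]
0 120
```

View pics/c3.png

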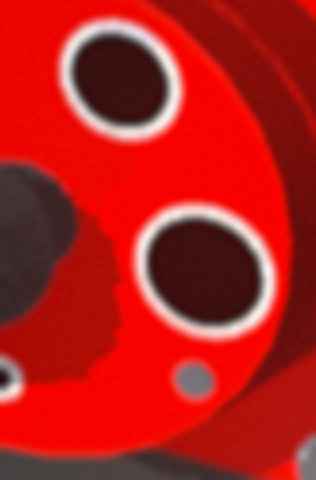

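That crop caught a red look-alike, so I'll use the second detection at (253,103), which is the steel one. A −rz turn raises joint 7, so I keep winding that way.

Run:
```python
from h import *
m1={'fov_y':59.51324380235008,'cx':257.4516,'cy':189.9128,'rvec':[-2.3971171 ,  1.63128841,  0.23316733],'tvec':[-0.32770643,  0.32911088,  0.48518294]}
m2=dict(m1,rvec=[-2.38874897,  1.64152976,  0.23403907],tvec=[-0.24478575,  0.37430136,  0.45665459])
m3=camera_model('wrist')
rs=[ray(m1,151.4,52.7),ray(m2,250.5,99.2),ray(m3,253.2,103.4)]
print(tri(rs),tri(rs[1:]))
im=cv2.imread('pics/w3.png');cv2.imwrite('pics/c3b.png',cv2.resize(im[40:160,180:330],None,fx=4,fy=4,interpolation=2))
```

```text
(array([ 0.53736136, -0.05102977,  0.09110986]), [np.float64(7.339501757839196e-05), np.float64(0.0010772621587677178), np.float64(0.0010155790520224744)]) (array([ 0.53756803, -0.05089422,  0.10311141]), [np.float64(0.0010131343249099578), np.float64(0.0010131343249100318)])
```

View pics/c3b.png

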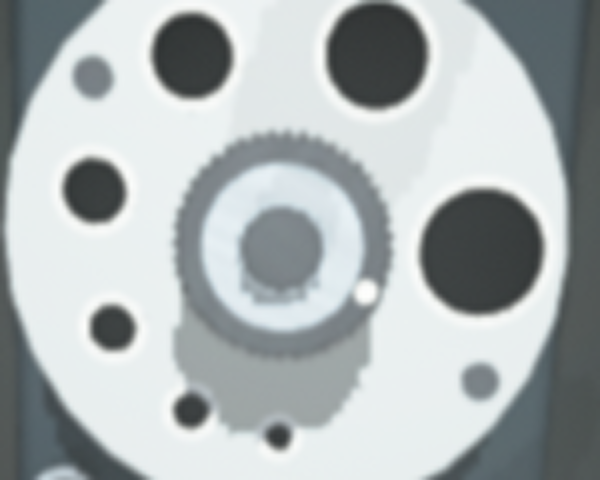

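```bash
python3 -m pendant '[{"rx":0,"ry":0,"rz":-1,"tx":0,"ty":0,"tz":0,"hand":0},{"rx":0,"ry":0,"rz":-1,"tx":0,"ty":0,"tz":0,"hand":0},{"rx":0,"ry":0,"rz":-1,"tx":0,"ty":0,"tz":0,"hand":0},{"rx":0,"ry":0,"rz":-1,"tx":0,"ty":0,"tz":0,"hand":0},{"rx":0,"ry":0,"rz":-1,"tx":0,"ty":0,"tz":0,"hand":0},{"rx":0,"ry":0,"rz":-1,"tx":0,"ty":0,"tz":0,"hand":0},{"rx":0,"ry":0,"rz":-1,"tx":0,"ty":0,"tz":0,"hand":0},{"rx":0,"ry":0,"rz":-1,"tx":0,"ty":0,"tz":0,"hand":0},{"rx":0,"ry":0,"rz":-1,"tx":0,"ty":0,"tz":0,"hand":0},{"rx":0,"ry":0,"rz":-1,"tx":0,"ty":0,"tz":0,"hand":0}]'; python3 -m pendant '[{"rx":0,"ry":0,"rz":-1,"tx":0,"ty":0,"tz":0,"hand":0},{"rx":0,"ry":0,"rz":-1,"tx":0,"ty":0,"tz":0,"hand":0},{"rx":0,"ry":0,"rz":-1,"tx":0,"ty":0,"tz":0,"hand":0},{"rx":0,"ry":0,"rz":-1,"tx":0,"ty":0,"tz":0,"hand":0},{"rx":0,"ry":0,"rz":-1,"tx":0,"ty":0,"tz":0,"hand":0},{"rx":0,"ry":0,"rz":-1,"tx":0,"ty":0,"tz":0,"hand":0},{"rx":0,"ry":0,"rz":-1,"tx":0,"ty":0,"tz":0,"hand":0},{"rx":0,"ry":0,"rz":0,"tx":0,"ty":0,"tz":0,"hand":0}]'
python3 - <<'E'
from h import *
from scipy.spatial.transform import Rotation as Ro
s=get_state();R=Ro.from_quat(s['orientation'],scalar_first=True).as_matrix();print(s['joints'].round(3),s['tcp_pos'].round(4));print(R.round(4))
E
```

```text
time: 5.28
tcp_pos: [0.5363, -0.115, 0.2023]
orientation: [0.0, 0.127, 0.992, -0.0]
contact_force: [-0.8, 0.6, 0.1]
width: 0.0855
grip_force: 0.0
time: 6.28
tcp_pos: [0.5362, -0.1151, 0.2021]
orientation: [-0.0, -0.351, 0.936, 0.0]
contact_force: [0.4, 0.9, -0.1]
width: 0.0856
grip_force: 0.0
[ 0.944  0.532 -1.095  1.839  0.53   1.101  1.94 ] [ 0.5362 -0.1151  0.2021]
[[-7.540e-01 -6.568e-01 -2.000e-04]
 [-6.568e-01  7.540e-01  5.000e-04]
 [-2.000e-04  5.000e-04 -1.000e+00]]
```

The crop shows the head's ring centred at crop (283,243), which is pixel (250.8,100.8), and the white dot at crop (366,293).

Run:
```python
from h import *
m={'fov_y':59.51324380235008,'cx':257.4516,'cy':189.9128,'rvec':[-2.85501737,  0.12554178,  0.01655498],'tvec':[-0.54397057, -0.08998568,  0.32070908]}
m2=dict(m,rvec=[-2.38874897,  1.64152976,  0.23403907],tvec=[-0.24478575,  0.37430136,  0.45665459])
print(ray(m,250,100)[0],ray(m2,250,100)[0])
p=atz(m,250.8,100.8,.0995);print(p,atz(m,250.3,102.5,.106),atz(m2,249.5,98,.0995))
print(tri([ray(m,250.8,100.8),ray(m2,249.5,98)]))
c=np.array([.5365,-.0515]);d=c-[.5362,-.1151];R=np.array([[-.754,-.6568],[-.6568,.754]]);print(R.T@d/.04)
```

```text
[ 0.54186515 -0.04417693  0.33359597] [ 0.54250077 -0.05375185  0.33370442]
[ 0.53711719 -0.04954968  0.0995    ] [ 0.53682176 -0.05044547  0.106     ] [ 0.53698687 -0.05022053  0.0995    ]
(array([ 0.5366747 , -0.04995293,  0.08228022]), [np.float64(9.355479128995131e-05), np.float64(9.355479129003071e-05)])
[-1.049967  1.193934]
```

Two views agree on a nut axis at (0.537, −0.050), with the head near z ≈ 0.09. I approach, descend and grip at 25 N.

```bash
python3 -m pendant '[{"rx":0,"ry":0,"rz":0,"tx":-0.54,"ty":0.605,"tz":0,"hand":0},{"rx":0,"ry":0,"rz":0,"tx":-0.54,"ty":0.605,"tz":0,"hand":0},{"rx":0,"ry":0,"rz":0,"tx":0,"ty":0,"tz":0.6,"hand":0},{"rx":0,"ry":0,"rz":0,"tx":0,"ty":0,"tz":0.8,"hand":0},{"rx":0,"ry":0,"rz":0,"tx":0,"ty":0,"tz":0.8,"hand":0},{"rx":0,"ry":0,"rz":0,"tx":0,"ty":0,"tz":0.5,"hand":0},{"rx":0,"ry":0,"rz":0,"tx":0,"ty":0,"tz":0.3,"hand":0},{"rx":0,"ry":0,"rz":0,"tx":0,"ty":0,"tz":0,"hand":0}]'
python3 - <<'E'
from h import *
from scipy.spatial.transform import Rotation as Ro
s=get_state();R=Ro.from_quat(s['orientation'],scalar_first=True).as_matrix();p=s['tcp_pos'];print(s['joints'].round(3),p.round(4))
print('rem xy u',(R.T@(np.array([.537,-.0502,p[2]])-p)/.04).round(3))
cv2.imwrite('pics/w4.png',snapshot('wrist'))
E
```

```text
time: 7.28
tcp_pos: [0.5369, -0.05, 0.0821]
orientation: [-0.0, -0.352, 0.936, 0.0]
contact_force: [-0.2, 0.9, 0.3]
width: 0.0857
grip_force: 0.0
[ 0.723  0.655 -0.959  1.963  0.694  0.894  1.685] [ 0.5369 -0.05    0.0821]
rem xy u [-0.    -0.005 -0.   ]
```

View pics/w4.png

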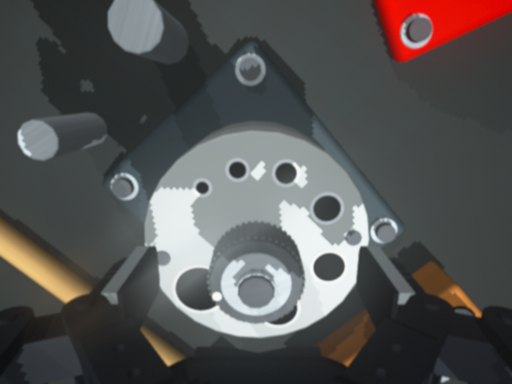

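The nut sits midway between the open fingers, its head at about (257,275). I wind 40° further, then close.

```bash
python3 -m pendant '[{"rx":0,"ry":0,"rz":-1,"tx":0,"ty":0,"tz":0,"hand":0},{"rx":0,"ry":0,"rz":-1,"tx":0,"ty":0,"tz":0,"hand":0},{"rx":0,"ry":0,"rz":-1,"tx":0,"ty":0,"tz":0,"hand":0},{"rx":0,"ry":0,"rz":-1,"tx":0,"ty":0,"tz":0,"hand":0},{"rx":0,"ry":0,"rz":-1,"tx":0,"ty":0,"tz":0,"hand":0},{"rx":0,"ry":0,"rz":0,"tx":0,"ty":0,"tz":0,"hand":1},{"rx":0,"ry":0,"rz":0,"tx":0,"ty":0,"tz":0,"hand":1},{"rx":0,"ry":0,"rz":0,"tx":0,"ty":0,"tz":0,"hand":1},{"rx":0,"ry":0,"rz":0,"tx":0,"ty":0,"tz":0,"hand":1},{"rx":0,"ry":0,"rz":0,"tx":0,"ty":0,"tz":0,"hand":1}]' 25
cat > st.py <<'E'
from h import *
from scipy.spatial.transform import Rotation as Ro
s=get_state();R=Ro.from_quat(s['orientation'],scalar_first=True).as_matrix();p=s['tcp_pos']
print('t',s['time'],'j',s['joints'].round(3),'p',p.round(4),'yaw',np.degrees(np.arctan2(R[1,0],R[0,0])).round(2),'tilt',R[:2,2].round(4),'F',s['contact_force'].round(1),'T',s['torque'].round(3),'w',s['width'].round(4),'g',s['grip_force'])
E
python3 st.py
```

```text
time: 8.57
tcp_pos: [0.5371, -0.0502, 0.0828]
orientation: [-0.0, -0.651, 0.759, -0.0]
contact_force: [-0.9, -1.5, 4.0]
width: 0.0362
grip_force: 24.9Traceback (most recent call last):
  File "st.py", line 4, in <module>
    print('t',s['time'],'j',s['joints'].round(3),'p',p.round(4),'yaw',np.degrees(np.arctan2(R[1,0],R[0,0])).round(2),'tilt',R[:2,2].round(4),'F',s['contact_force'].round(1),'T',s['torque'].round(3),'w',s['width'].round(4),'g',s['grip_force'])
                                                                                                                                                                                                          ^^^^^^^^^^^^^^^^
AttributeError: 'float' object has no attribute 'round'
```

```bash
sed -i "s/s\['width'\].round(4)/round(s['width'],4)/" st.py; python3 st.py; python3 -m pendant '[{"rx":0,"ry":0,"rz":1,"tx":0,"ty":0,"tz":0.001,"hand":1},{"rx":0,"ry":0,"rz":1,"tx":0,"ty":0,"tz":0.001,"hand":1},{"rx":0,"ry":0,"rz":1,"tx":0,"ty":0,"tz":0.001,"hand":1},{"rx":0,"ry":0,"rz":1,"tx":0,"ty":0,"tz":0.001,"hand":1},{"rx":0,"ry":0,"rz":1,"tx":0,"ty":0,"tz":0.001,"hand":1},{"rx":0,"ry":0,"rz":1,"tx":0,"ty":0,"tz":0.001,"hand":1},{"rx":0,"ry":0,"rz":1,"tx":0,"ty":0,"tz":0.001,"hand":1},{"rx":0,"ry":0,"rz":1,"tx":0,"ty":0,"tz":0.001,"hand":1},{"rx":0,"ry":0,"rz":1,"tx":0,"ty":0,"tz":0.001,"hand":1},{"rx":0,"ry":0,"rz":1,"tx":0,"ty":0,"tz":0.001,"hand":1}]' ; python3 st.py
```

```text
t 8.575 j [ 0.809  0.741 -1.112  1.959  0.817  0.982  2.282] p [ 0.5371 -0.0502  0.0828] yaw -98.84 tilt [ 0.0005 -0.0007] F [-0.9 -1.5  4. ] T [-0.203  0.298 -0.046] w 0.0362 g 24.94233548641205
time: 9.82
tcp_pos: [0.5376, -0.0507, 0.0824]
orientation: [0.001, -0.008, 1.0, -0.001]
contact_force: [0.3, -2.0, 4.1]
width: 0.0361
grip_force: 24.9
t 9.825 j [ 0.619  0.584 -0.796  1.968  0.568  0.825  1.091] p [ 0.5376 -0.0507  0.0824] yaw -179.08 tilt [ 0.0015 -0.0011] F [ 0.3 -2.   4.1] T [-0.343  0.016  0.047] w 0.0361 g 24.886272847652435
```

```bash
python3 -m pendant '[{"rx":0,"ry":0,"rz":1,"tx":0,"ty":0,"tz":0.001,"hand":1},{"rx":0,"ry":0,"rz":1,"tx":0,"ty":0,"tz":0.001,"hand":1},{"rx":0,"ry":0,"rz":1,"tx":0,"ty":0,"tz":0.001,"hand":1},{"rx":0,"ry":0,"rz":1,"tx":0,"ty":0,"tz":0.001,"hand":1},{"rx":0,"ry":0,"rz":1,"tx":0,"ty":0,"tz":0.001,"hand":1},{"rx":0,"ry":0,"rz":1,"tx":0,"ty":0,"tz":0.001,"hand":1},{"rx":0,"ry":0,"rz":1,"tx":0,"ty":0,"tz":0.001,"hand":1},{"rx":0,"ry":0,"rz":1,"tx":0,"ty":0,"tz":0.001,"hand":1},{"rx":0,"ry":0,"rz":1,"tx":0,"ty":0,"tz":0.001,"hand":1},{"rx":0,"ry":0,"rz":1,"tx":0,"ty":0,"tz":0.001,"hand":1}]' >/dev/null; python3 st.py;  python3 -m pendant '[{"rx":0,"ry":0,"rz":1,"tx":0,"ty":0,"tz":0.001,"hand":1},{"rx":0,"ry":0,"rz":1,"tx":0,"ty":0,"tz":0.001,"hand":1},{"rx":0,"ry":0,"rz":1,"tx":0,"ty":0,"tz":0.001,"hand":1},{"rx":0,"ry":0,"rz":1,"tx":0,"ty":0,"tz":0.001,"hand":1},{"rx":0,"ry":0,"rz":1,"tx":0,"ty":0,"tz":0.001,"hand":1}]' >/dev/null; python3 st.py
```

```text
t 11.075 j [ 0.369  0.492 -0.452  1.982  0.315  0.735 -0.082] p [ 0.5371 -0.0513  0.0819] yaw 100.9 tilt [ 0.0006 -0.0018] F [-0.8 -2.4  4.1] T [-0.539  0.23   0.082] w 0.0361 g 24.911651015281677
t 11.7 j [ 0.234  0.466 -0.277  1.99   0.192  0.71  -0.669] p [ 0.5368 -0.0512  0.0817] yaw 60.91 tilt [-0.0001 -0.0016] F [-2.1 -3.1  3.6] T [-0.479  0.352  0.067] w 0.0362 g 24.96647447347641
```

```bash
python3 -m pendant '[{"rx":0,"ry":0,"rz":1,"tx":0,"ty":0,"tz":0.001,"hand":1},{"rx":0,"ry":0,"rz":1,"tx":0,"ty":0,"tz":0.001,"hand":1},{"rx":0,"ry":0,"rz":1,"tx":0,"ty":0,"tz":0.001,"hand":1}]' >/dev/null; python3 st.py;  python3 -m pendant '[{"rx":0,"ry":0,"rz":1,"tx":0,"ty":0,"tz":0.001,"hand":1},{"rx":0,"ry":0,"rz":1,"tx":0,"ty":0,"tz":0.001,"hand":1},{"rx":0,"ry":0,"rz":1,"tx":0,"ty":0,"tz":0.001,"hand":1}]' >/dev/null; python3 st.py
```

```text
t 12.075 j [ 0.151  0.457 -0.172  1.995  0.119  0.699 -1.021] p [ 0.5366 -0.0511  0.0815] yaw 36.91 tilt [-0.0004 -0.0014] F [-1.7 -1.7  4.5] T [-0.432  0.425  0.057] w 0.0363 g 24.991240203380585
t 12.45 j [ 0.067  0.451 -0.066  2.     0.047  0.692 -1.373] p [ 0.5365 -0.0509  0.0814] yaw 12.92 tilt [-0.0005 -0.0011] F [-1.8 -1.7  4.5] T [-0.326  0.375  0.045] w 0.0361 g 25.006747841835022
```

```bash
python3 -m pendant '[{"rx":0,"ry":0,"rz":1,"tx":0,"ty":0,"tz":0.001,"hand":1},{"rx":0,"ry":0,"rz":1,"tx":0,"ty":0,"tz":0.001,"hand":1},{"rx":0,"ry":0,"rz":1,"tx":0,"ty":0,"tz":0.001,"hand":1}]' >/dev/null; python3 st.py;  python3 -m pendant '[{"rx":0,"ry":0,"rz":1,"tx":0,"ty":0,"tz":0.001,"hand":1},{"rx":0,"ry":0,"rz":1,"tx":0,"ty":0,"tz":0.001,"hand":1},{"rx":0,"ry":0,"rz":1,"tx":0,"ty":0,"tz":0.001,"hand":1}]' >/dev/null; python3 st.py
```

```text
t 12.825 j [-0.017  0.449  0.041  2.006 -0.027  0.688 -1.723] p [ 0.5365 -0.0506  0.0812] yaw -11.07 tilt [-0.0006 -0.0008] F [-1.9 -1.8  4.7] T [-0.258  0.38   0.082] w 0.0362 g 25.007659792900085
t 13.2 j [-0.102  0.452  0.149  2.011 -0.101  0.686 -2.072] p [ 0.5366 -0.0504  0.0812] yaw -35.06 tilt [-0.0003 -0.0005] F [-2.2 -1.4  4.7] T [-0.172  0.362  0.073] w 0.0361 g 24.98597413301468
```

```bash
python3 -m pendant '[{"rx":0,"ry":0,"rz":1,"tx":0,"ty":0,"tz":0.001,"hand":1},{"rx":0,"ry":0,"rz":1,"tx":0,"ty":0,"tz":0.001,"hand":1}]' >/dev/null; python3 st.py;  python3 -m pendant '[{"rx":0,"ry":0,"rz":1,"tx":0,"ty":0,"tz":0.001,"hand":1},{"rx":0,"ry":0,"rz":1,"tx":0,"ty":0,"tz":0.001,"hand":1}]' >/dev/null; python3 st.py
```

```text
t 13.45 j [-0.159  0.456  0.221  2.014 -0.152  0.687 -2.303] p [ 0.5367 -0.0503  0.0811] yaw -51.06 tilt [-0.0001 -0.0004] F [-1.2 -1.6  3.5] T [-0.214  0.332  0.111] w 0.0364 g 24.957581162452698
t 13.7 j [-0.215  0.462  0.294  2.017 -0.204  0.69  -2.533] p [ 0.5368 -0.0502  0.081 ] yaw -67.05 tilt [ 0.0001 -0.0003] F [-1.5 -0.2  3.4] T [-0.205  0.319  0.075] w 0.0362 g 24.911078810691833
```

328° so far with no stop and joint 7 near its end, so I open, rewind 80° and regrip.

```bash
python3 -m pendant '[{"rx":0,"ry":0,"rz":0,"tx":0,"ty":0,"tz":0,"hand":0.2},{"rx":0,"ry":0,"rz":0,"tx":0,"ty":0,"tz":0,"hand":0.2},{"rx":0,"ry":0,"rz":0,"tx":0,"ty":0,"tz":0,"hand":0.2},{"rx":0,"ry":0,"rz":0,"tx":0,"ty":0,"tz":0,"hand":0.2}]'; python3 st.py; python3 -m pendant '[{"rx":0,"ry":0,"rz":-1,"tx":0,"ty":0,"tz":0,"hand":0.2},{"rx":0,"ry":0,"rz":-1,"tx":0,"ty":0,"tz":0,"hand":0.2},{"rx":0,"ry":0,"rz":-1,"tx":0,"ty":0,"tz":0,"hand":0.2},{"rx":0,"ry":0,"rz":-1,"tx":0,"ty":0,"tz":0,"hand":0.2},{"rx":0,"ry":0,"rz":-1,"tx":0,"ty":0,"tz":0,"hand":0.2},{"rx":0,"ry":0,"rz":-1,"tx":0,"ty":0,"tz":0,"hand":0.2},{"rx":0,"ry":0,"rz":-1,"tx":0,"ty":0,"tz":0,"hand":0.2},{"rx":0,"ry":0,"rz":-1,"tx":0,"ty":0,"tz":0,"hand":0.2},{"rx":0,"ry":0,"rz":-1,"tx":0,"ty":0,"tz":0,"hand":0.2},{"rx":0,"ry":0,"rz":-1,"tx":0,"ty":0,"tz":0,"hand":0.2}]';python3 st.py
```

```text
time: 14.2
tcp_pos: [0.5369, -0.0501, 0.0806]
orientation: [-0.0, 0.835, -0.55, -0.0]
contact_force: [0.0, -0.7, 0.2]
width: 0.068
grip_force: 0.0
t 14.2 j [-0.214  0.462  0.292  2.017 -0.204  0.69  -2.529] p [ 0.5369 -0.0501  0.0806] yaw -66.78 tilt [-0.      0.0001] F [ 0.  -0.7  0.2] T [-0.021 -0.046 -0.005] w 0.068 g 0.0
time: 15.45
tcp_pos: [0.5369, -0.0503, 0.0807]
orientation: [0.0, 0.993, 0.117, 0.0]
contact_force: [-0.0, -0.8, 0.6]
width: 0.0684
grip_force: 0.0
t 15.45 j [ 0.071  0.453 -0.071  2.     0.049  0.69  -1.366] p [ 0.5369 -0.0503  0.0807] yaw 13.46 tilt [ 0.0001 -0.0001] F [-0.  -0.8  0.6] T [-0.065 -0.042  0.014] w 0.0684 g 0.0
```

```bash
python3 -m pendant '[{"rx":0,"ry":0,"rz":0,"tx":0,"ty":0,"tz":0,"hand":1},{"rx":0,"ry":0,"rz":0,"tx":0,"ty":0,"tz":0,"hand":1},{"rx":0,"ry":0,"rz":0,"tx":0,"ty":0,"tz":0,"hand":1},{"rx":0,"ry":0,"rz":0,"tx":0,"ty":0,"tz":0,"hand":1},{"rx":0,"ry":0,"rz":0,"tx":0,"ty":0,"tz":0,"hand":1}]' 25 >/dev/null; python3 st.py; python3 -m pendant '[{"rx":0,"ry":0,"rz":0.5,"tx":0,"ty":0,"tz":0,"hand":1},{"rx":0,"ry":0,"rz":0.5,"tx":0,"ty":0,"tz":0.001,"hand":1}]' >/dev/null; python3 st.py
```

```text
t 16.075 j [ 0.07   0.452 -0.068  2.     0.048  0.69  -1.371] p [ 0.537  -0.0507  0.0809] yaw 13.14 tilt [ 0.0003 -0.0008] F [-1.  -2.7  3.6] T [-0.668  0.068 -0.117] w 0.0362 g 25.03946989774704
t 16.325 j [ 0.041  0.451 -0.033  2.002  0.024  0.688 -1.489] p [ 0.537  -0.0507  0.0808] yaw 5.07 tilt [ 0.0004 -0.0009] F [-0.8 -3.5  2.9] T [-0.62   0.115  0.536] w 0.0362 g 25.11247605085373
```

```bash
for i in 1 2 ; do python3 -m pendant '[{"rx":0,"ry":0,"rz":0.3,"tx":0,"ty":0,"tz":0,"hand":1},{"rx":0,"ry":0,"rz":0,"tx":0,"ty":0,"tz":0,"hand":1}]' >/dev/null; python3 st.py; done; python3 look.py w5 | tail -3;python3 - <<'E'
import cv2
cv2.imwrite('pics/w5c.png',cv2.resize(cv2.imread('pics/w5.png')[180:380,130:390],None,fx=2.5,fy=2.5))
E
```

```text
t 16.575 j [ 0.033  0.451 -0.022  2.002  0.017  0.687 -1.522] p [ 0.5377 -0.0506  0.0808] yaw 2.84 tilt [ 0.0018 -0.0011] F [ 2.  -4.   0.4] T [-1.035 -0.433  0.36 ] w 0.036 g 25.159622132778168
t 16.825 j [ 0.025  0.451 -0.012  2.002  0.01   0.685 -1.557] p [ 0.5384 -0.0506  0.0809] yaw 0.42 tilt [ 0.0034 -0.001 ] F [ 2.8 -4.9 -0.1] T [-1.054 -0.777  0.515] w 0.0363 g 25.398825109004974
j [ 0.025  0.451 -0.012  2.002  0.01   0.685 -1.557] p [ 0.5384 -0.0506  0.0809] q [5.0e-04 1.0e+00 3.6e-03 1.7e-03]
{'fov_y': 59.51324380235008, 'cx': 257.4516045732481, 'cy': 189.9128217752602, 'rvec': array([-2.07772635,  2.06370678,  0.29140847]), 'tvec': array([-0.05366167,  0.52588094,  0.37252166])}
0.79 [260.1 276.6  85.   99.5] [ 0.5366 -0.0511  0.09  ]
```

View pics/w5c.png

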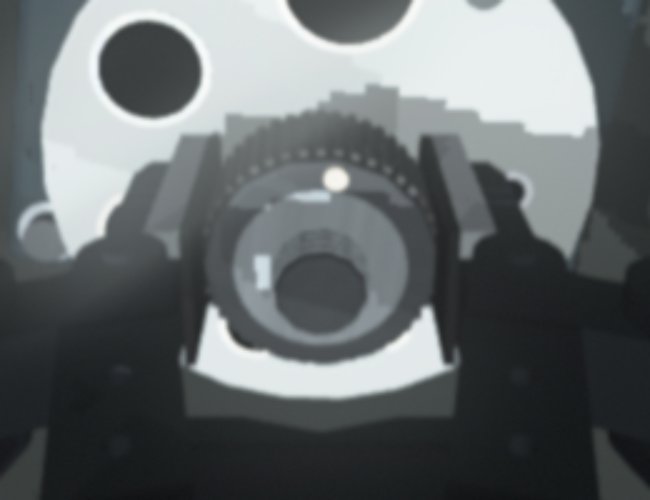

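The stop is reached: the torque jumped from 0.07 to about 0.5 N m and the pads now slip. The dot sits at crop (336,180), pixel (264,252). I regrip to shed the wind-up, then back off 90°.

```bash
python3 -m pendant '[{"rx":0,"ry":0,"rz":0,"tx":0,"ty":0,"tz":0,"hand":0.4},{"rx":0,"ry":0,"rz":0,"tx":0,"ty":0,"tz":0,"hand":0.4},{"rx":0,"ry":0,"rz":0,"tx":0,"ty":0,"tz":0,"hand":0.4},{"rx":0,"ry":0,"rz":0,"tx":0,"ty":0,"tz":0,"hand":0.4}]'>/dev/null; python3 st.py; python3 look.py w6|tail -1; python3 -m pendant '[{"rx":0,"ry":0,"rz":0,"tx":0,"ty":0,"tz":0,"hand":1},{"rx":0,"ry":0,"rz":0,"tx":0,"ty":0,"tz":0,"hand":1},{"rx":0,"ry":0,"rz":0,"tx":0,"ty":0,"tz":0,"hand":1},{"rx":0,"ry":0,"rz":0,"tx":0,"ty":0,"tz":0,"hand":1},{"rx":0,"ry":0,"rz":0,"tx":0,"ty":0,"tz":0,"hand":1}]' 25 >/dev/null; python3 st.py; python3 look.py w7 >/dev/null
cat > dot.py <<'E'
import cv2,sys,numpy as np
for n in sys.argv[1:]:
    g=cv2.cvtColor(cv2.imread(f'pics/{n}.png'),6)[235:270,215:310]
    k,l,st,c=cv2.connectedComponentsWithStats((g>205).astype(np.uint8))
    print(n,[(s[4],(cc+[215,235]).round(1).tolist()) for s,cc in zip(st[1:],c[1:]) if s[4]>15])
E
python3 dot.py w5 w6 w7
```

```text
t 17.425 j [ 0.024  0.451 -0.013  2.003  0.008  0.688 -1.557] p [ 0.5367 -0.0497  0.0805] yaw 0.39 tilt [-0.0004  0.0003] F [ 0.4  0.1 -0.8] T [ 0.011  0.012 -0.021] w 0.051 g 0.0
0.72 [261.8 274.4  94.4 102.3] [ 0.5361 -0.0509  0.09  ]
t 18.15 j [ 0.025  0.451 -0.012  2.003  0.009  0.688 -1.557] p [ 0.5369 -0.0507  0.0809] yaw 0.37 tilt [ 0.0001 -0.0007] F [-1.3 -2.6  5.3] T [-0.751  0.379  0.003] w 0.0359 g 25.267276167869568
w5 [(np.int32(63), [263.9, 251.3])]
w6 [(np.int32(129), [261.6, 251.6])]
w7 [(np.int32(83), [263.2, 249.4])]
```

```bash
python3 -m pendant '[{"rx":0,"ry":0,"rz":-0.9,"tx":0,"ty":0,"tz":-0.001,"hand":1},{"rx":0,"ry":0,"rz":-0.9,"tx":0,"ty":0,"tz":-0.001,"hand":1},{"rx":0,"ry":0,"rz":-0.9,"tx":0,"ty":0,"tz":-0.001,"hand":1},{"rx":0,"ry":0,"rz":-0.9,"tx":0,"ty":0,"tz":-0.001,"hand":1},{"rx":0,"ry":0,"rz":-0.9,"tx":0,"ty":0,"tz":-0.001,"hand":1},{"rx":0,"ry":0,"rz":-0.9,"tx":0,"ty":0,"tz":-0.001,"hand":1},{"rx":0,"ry":0,"rz":-0.9,"tx":0,"ty":0,"tz":-0.001,"hand":1},{"rx":0,"ry":0,"rz":-0.9,"tx":0,"ty":0,"tz":-0.001,"hand":1},{"rx":0,"ry":0,"rz":-0.9,"tx":0,"ty":0,"tz":-0.001,"hand":1},{"rx":0,"ry":0,"rz":-0.9,"tx":0,"ty":0,"tz":-0.001,"hand":1}]' >/dev/null;  python3 -m pendant '[{"rx":0,"ry":0,"rz":-0.9,"tx":0,"ty":0,"tz":-0.001,"hand":1},{"rx":0,"ry":0,"rz":-0.9,"tx":0,"ty":0,"tz":-0.001,"hand":1},{"rx":0,"ry":0,"rz":-0.45,"tx":0,"ty":0,"tz":-0.001,"hand":1},{"rx":0,"ry":0,"rz":0,"tx":0,"ty":0,"tz":0,"hand":1},{"rx":0,"ry":0,"rz":0,"tx":0,"ty":0,"tz":0,"hand":1}]' >/dev/null; python3 st.py; python3 look.py w8 >/dev/null; python3 dot.py w8
python3 - <<'E'
import cv2
cv2.imwrite('pics/w8c.png',cv2.resize(cv2.imread('pics/w8.png')[180:380,130:390],None,fx=2.5,fy=2.5))
E
```

```text
t 20.125 j [ 0.336  0.485 -0.409  1.984  0.284  0.727 -0.24 ] p [ 0.5371 -0.0508  0.0814] yaw 90.29 tilt [ 0.0003 -0.0009] F [-0.5 -3.9  4.7] T [-0.894  0.163  0.061] w 0.0361 g 25.270305275917053
w8 [(np.int32(758), [257.7, 261.0])]
```

View pics/w8c.png

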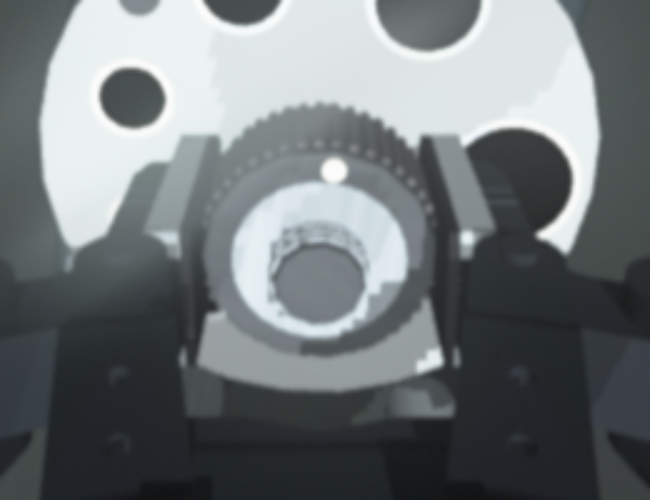

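The dot, at crop (334,171) or pixel (263.6,248), sits where it did in the hand before backing off at (263.2,249.4). So the nut followed the full 89.9° without slipping and is still gripped at 25 N.

```bash
python3 -c "
from workcell import robot
print(robot.hand_in())"
```

```text
the job is handed in; nothing more can be done
None
```

I screwed the nut down to its stop, backed it off a quarter turn (89.9° measured), handed the job in at about 20 s with the head still gripped at 25 N, and saw no sign of anything else being touched.

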